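# Find the unlatched bay cover and push it open

### The arm

A 6-joint arm with a two-finger parallel gripper is mounted at the origin on the work surface. World frame = base frame: x ahead of the robot, y to its left, z up, the work surface at z = 0. Lengths are in m, angles in rad, forces in N, time in s.
With the tool pointing down it reaches from about 0.325 to 0.775 m from the base axis. Payload 9.3 kg.
Tool frame: the origin (TCP) lies between the finger pads; the fingertips stand 8 mm ahead of it and the grasp point (between the pads) lies 11 mm behind it (r.nose_length is the z of the fingertips in the tool frame, in m); z points along the fingers, y is the direction in which the jaws open and shut (so a half turn about z gives the same grasp; the last joint's range is limited). The gripper opens to 85 mm and grips with 20 to 120 N. Pads are 22 mm wide; open, the fingers measure 114 mm over their backs; the gripper's body (76 mm by 85 mm) begins 54 mm behind the grasp point. The pads swing forward as they close: fully open they stand 13 mm farther back than shut.
Start: joints at [-0.153, 0.259, 0.021, 1.334, 0, 1.418], TCP at [0.55, -0, 0.239] pointing down, gripper open.
Joint ranges: [-3.04, 3.04], [-0.91, 1.82], [-1.04, 1.36], [-1.92, 1.95], [-1.52, 1.45], [-3.14, 3.14]. Speed limits (rad/s): [2.22, 2.22, 2.79, 3.14, 3.14, 3.14].

### API

Orientations are given as a unit quaternion [x, y, z, w].
In Python, from workcell import monitor, snapshot, get_calibration, r gives the robot as it stands.
- The arm moves only by the tool servo_tool, never from a script. Its arguments are lists of equal length, an entry for each row: "xyz": the shift along the world's x, y, z in mm, a list of three; "twist": the turn, a rotation vector about the world's x, y, z in rad, a list of three; "jaw": the finger opening in mm, from 0 to 85.4. In form: {"xyz": [[x, y, z], ...], "twist": [[rx, ry, rz], ...], "jaw": [jaw, ...]}. A call has 1 to 5 rows; each row shifts and turns the pose as measured when the row begins; what a row does not reach is not made up. A row lasts 1/8 s, in which the tool goes at most 62.5 mm and 10.7 degrees, less where a joint would pass 70% of its speed; a pose out of reach is approached as far as the arm can. A call is refused whole if a number of a shift passes 62.5 or a number of a turn 0.188, either way. A call with a gripper value outside its range is refused whole. The fingers move at their own pace and stop on an object; "squeeze" is the grip in N (left out, the last holds). Time passes only in rows, so rows that do not move let the fingers close. It gives the time, the measured TCP pose, the force and the opening at its end, in the units of the state.
- monitor.get_obs(): the state, without advancing time (a new reading comes with each control period).
- snapshot(name): name is "scene" or "side" or "wrist"; returns (picture, depth): 384x512x3 uint8, red, green, blue; 384x512 float32, m along the optical axis (not along the pixel's ray), 0 where there is no reading.
- get_calibration(name): a dict with "camera_matrix" (3x3 intrinsics, pixels), "R" (3x3) and "t" (3): a world point X has camera coordinates R X + t. Camera axes: x right, y down, z forward; pixel columns grow to the right and rows downward; lengths in m; the calibration is good to about 2 mm. A picture is of the moment at which its call begins: read the wrist's pose just before it. get_calibration takes no time and is no camera call; for the wrist camera it gives the pose at the moment of the call.
- r.close_job(): hands the job in, once; it reports no verdict.
The state is a dict: "time": time; "joint_pos": joint angles; "joint_velocities": joint speeds; "joint_torque": joint torques, N m; "position": TCP position; "orientation": TCP orientation; "contact_force": force on the tool from outside, world axes, zero at the start; "ft_torque": the same for the moment, N m; "gripper_width": finger opening in m.
Only numpy, scipy, OpenCV 4.12 (cv2) and the standard library are available. Lean on these libraries where they do the work, as an engineer would, in place of code of your own. Each camera call takes 0.05 s, during which the arm holds its last target.

### The job

One of the four identical covers on top of the bench service box is unlatched. Press lightly with a fingertip on the ribbed ends to find the cover that rocks, then push that one down until it is fully open and leave it standing open. Do not lean hard on the firm covers or the box, and leave the other things on the bench where they stand.

Things in the scene. Friction and masses are not known exactly. Their poses are not given: they have to be found in the camera images.
- service_box: Grey metal box screwed to the bench, 190 (x) x 390 (y) x 95 mm high; origin at the centre of its underside, +x away from the robot's side. Four identical bare steel covers lie flush in its top in a row along y, at x = 0 and y = +135 (a), +45 (b), -45 (c), -135 mm (d), with 2 mm gaps and fixed 10 mm bars between. Open bays 85 mm deep lie below. It may be touched.
- cover_a (a joint): Angle of cover a, a 130 (x) x 76 x 6 mm plate pivoted across its middle: 0 shut and flush, 0.85 rad fully open at its stop. Only its ribbed half (box -x) tips down; the plain half then rises, up to 49 mm. Latched, it is firm: under 2 mm (0.05 rad) at 20 N, 0.02 rad left afterwards. The unlatched one (any of a to d, looks the same) rocks under 2 to 3 N on its ribs and stays where left.
- pad_a (a point): Centre of the ribbed area (50 x 30 mm, ribs under 1 mm) on top of cover a, 40 mm from its pivot towards the box's -x side and 25 mm from the cover's end; z out of the face; moves with the cover. If unlatched, a closed gripper's fingertips pushed straight down here open the cover to its stop within 25 to 45 mm, clear of the frame, which begins 67 mm from the pivot.
- cover_b (a joint): Angle of cover b, a 130 (x) x 76 x 6 mm plate pivoted across its middle: 0 shut and flush, 0.85 rad fully open at its stop. Only its ribbed half (box -x) tips down; the plain half then rises, up to 49 mm. Latched, it is firm: under 2 mm (0.05 rad) at 20 N, 0.02 rad left afterwards. The unlatched one (any of a to d, looks the same) rocks under 2 to 3 N on its ribs and stays where left.
- pad_b (a point): Centre of the ribbed area (50 x 30 mm, ribs under 1 mm) on top of cover b, 40 mm from its pivot towards the box's -x side and 25 mm from the cover's end; z out of the face; moves with the cover. If unlatched, a closed gripper's fingertips pushed straight down here open the cover to its stop within 25 to 45 mm, clear of the frame, which begins 67 mm from the pivot.
- cover_c (a joint): Angle of cover c, a 130 (x) x 76 x 6 mm plate pivoted across its middle: 0 shut and flush, 0.85 rad fully open at its stop. Only its ribbed half (box -x) tips down; the plain half then rises, up to 49 mm. Latched, it is firm: under 2 mm (0.05 rad) at 20 N, 0.02 rad left afterwards. The unlatched one (any of a to d, looks the same) rocks under 2 to 3 N on its ribs and stays where left.
- pad_c (a point): Centre of the ribbed area (50 x 30 mm, ribs under 1 mm) on top of cover c, 40 mm from its pivot towards the box's -x side and 25 mm from the cover's end; z out of the face; moves with the cover. If unlatched, a closed gripper's fingertips pushed straight down here open the cover to its stop within 25 to 45 mm, clear of the frame, which begins 67 mm from the pivot.
- cover_d (a joint): Angle of cover d, a 130 (x) x 76 x 6 mm plate pivoted across its middle: 0 shut and flush, 0.85 rad fully open at its stop. Only its ribbed half (box -x) tips down; the plain half then rises, up to 49 mm. Latched, it is firm: under 2 mm (0.05 rad) at 20 N, 0.02 rad left afterwards. The unlatched one (any of a to d, looks the same) rocks under 2 to 3 N on its ribs and stays where left.
- pad_d (a point): Centre of the ribbed area (50 x 30 mm, ribs under 1 mm) on top of cover d, 40 mm from its pivot towards the box's -x side and 25 mm from the cover's end; z out of the face; moves with the cover. If unlatched, a closed gripper's fingertips pushed straight down here open the cover to its stop within 25 to 45 mm, clear of the frame, which begins 67 mm from the pivot.
- spool: Grey solder-wire spool, 60 mm across, 55 mm high, standing loose; origin at the centre of its underside. A bystander, to be left where it stands, beside or in front of the box.
- tape: Brown cardboard ring (empty tape core), 90 mm across, 24 mm high, lying loose; origin at the centre of its underside. A bystander, to be left where it stands, beside or in front of the box.
- bottle: White plastic solvent bottle, 66 mm across, 120 mm high, loose; origin at the centre of its underside. A bystander, to be left where it stands, beside or in front of the box.
- can: Blue can, 66 mm across, 80 mm high, loose; origin at the centre of its underside. A bystander, to be left where it stands, beside or in front of the box.

How it is judged:
By the outcome, as a careful person would: the job done as asked, in the order asked, and still so for the second after the job is handed in, with the robot touching nothing.
It also fails if it takes over 42 s, if anything falls off the work surface, if the arm or the gripper's body presses on something with over 40 N, if the wrist force passes 120 N, or if a joint passes its speed limit or range.

## Working session

There is one attempt and no reset: what is moved stays moved. The work goes in short steps, Python scripts to look and compute and a tool call to move; the robot and the scene stay as the last step left them, time stands still between calls to the robot, and variables do not carry over. Pictures are saved under pics/ and viewed, and the job is handed in when it is done.

Besides the shell and the picture viewer there is one more tool, called after "Request:" in YAML: its name, and indented under it one key for each argument. servo_tool: Moves the arm, as the interface text tells. Its arguments: {"type":"object","properties":{"xyz":{"type":"array"},"twist":{"type":"array"},"jaw":{"type":"array"},"squeeze":{"type":"number"}},"required":["xyz","twist","jaw"]}

```bash
mkdir -p pics; ls; python3 - <<'E'
from workcell import monitor, snapshot, get_calibration, r
import cv2, numpy as np
o=monitor.get_obs()
for n in ("scene","side","wrist"):
    c=get_calibration(n)
    p,d=snapshot(n); cv2.imwrite(f"pics/{n}0.png",p[:,:,::-1]); np.savez(f"pics/{n}0.npz",p=p,d=d,K=c["camera_matrix"],R=c["R"],t=c["t"])
print(o["time"],o["position"],o["orientation"],o["contact_force"],r.nose_length)
E
```

```text
pics
0.0 [5.49714193e-01 4.07960996e-05 2.38649893e-01] [ 7.07110229e-01  7.07102992e-01 -3.96252530e-04 -5.70646363e-04] [-0.28923071  0.28990341 -0.40870279] 0.008
```

View pics/scene0.png

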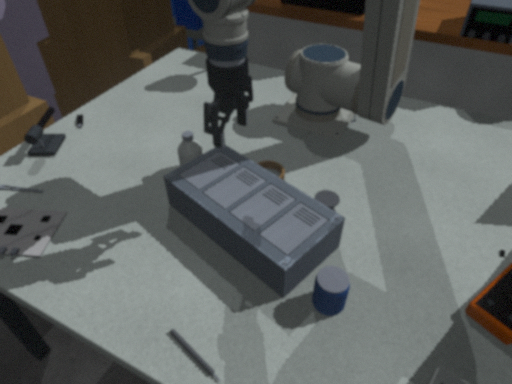

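View pics/side0.png

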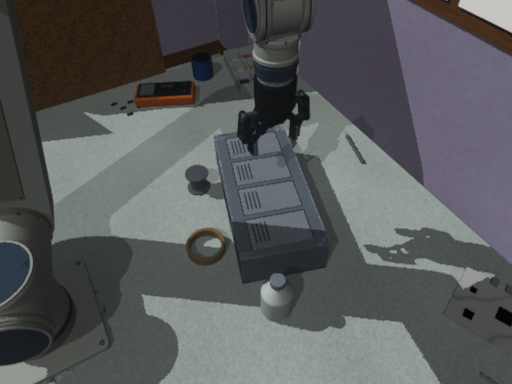

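View pics/wrist0.png

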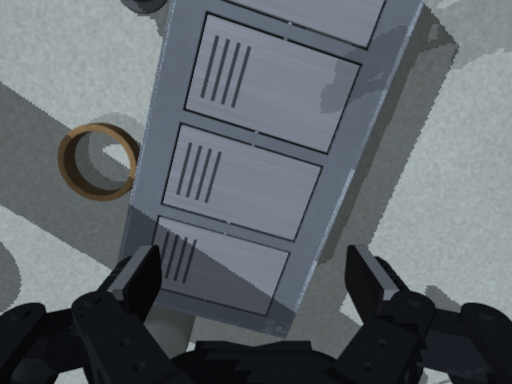

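The box is yawed in all three views, with the ribs on the robot's side. The tape is close to the box's near face, the bottle is at one end, and the spool is on the near side. Next I fit the box pose from depth.

```bash
cat > h.py <<'E'
import numpy as np,cv2
def load(n):
    z=np.load(f"pics/{n}.npz"); return z
def cloud(z):
    d=z["d"];v,u=np.mgrid[:d.shape[0],:d.shape[1]]
    K=z["K"];c=np.stack([(u-K[0,2])/K[0,0]*d,(v-K[1,2])/K[1,1]*d,d],-1)
    X=(c-z["t"])@z["R"]; X[d<=0]=np.nan; return X
E
python3 - <<'E'
from h import *
for n in("scene0","side0","wrist0"):
    X=cloud(load(n)); m=(abs(X[...,2]-.095)<.006)&(X[...,0]>.3)&(X[...,0]<.9)&(abs(X[...,1])<.4)
    m=cv2.morphologyEx(m.astype(np.uint8),cv2.MORPH_OPEN,np.ones((3,3)))
    k,l,s,_=cv2.connectedComponentsWithStats(m); i=1+np.argmax(s[1:,4]); P=X[l==i]
    (c,sz,a)=cv2.minAreaRect((P[:,:2]*1000).astype(np.float32)); print(n,len(P),c,sz,a,np.median(P[:,2]))
    print(cv2.boxPoints((c,sz,a)))
E
```

```text
scene0 10594 (551.4468383789062, 36.920501708984375) (393.526123046875, 194.41990661621094) 72.98170471191406 0.0962364349742327
[[ 400.90555 -122.77544]
 [ 586.8121  -179.67769]
 [ 701.98816  196.61644]
 [ 516.0816   253.51869]]
side0 9925 (552.6517333984375, 38.97599792480469) (394.1895751953125, 190.61630249023438) 72.86619567871094 0.09567196095957703
[[ 403.50848 -121.29342]
 [ 585.6651  -177.44978]
 [ 701.795    199.24542]
 [ 519.63837  255.40178]]
wrist0 66130 (543.0787963867188, 13.341583251953125) (337.1961975097656, 191.02310180664062) 72.94993591308594 0.09507791483012515
[[ 402.3309   -119.841774]
 [ 584.9583   -175.85112 ]
 [ 683.82666   146.52493 ]
 [ 501.19928   202.53429 ]]
```

```bash
python3 - <<'E'
from h import *
z=load("wrist0");X=cloud(z)
# gap corners/ribs readouts in wrist picture
for u,v in [(207,14),(186,107),(328,153),(361,65),(182,124),(163,205),(295,240),(321,167),(228,72),(200,172),(181,257)]:
    print((u,v),np.round(X[v,u]*1000))
p=z["p"][:,:,::-1]
cv2.imwrite("pics/w0big.png",cv2.resize(p[:330,110:440],None,fx=1.8,fy=1.8,interpolation=cv2.INTER_CUBIC))
E
```

```text
(207, 14) [509. 145.  60.]
(186, 107) [492.  66.  95.]
(328, 153) [617.  26.  95.]
(361, 65) [640. 100.  92.]
(182, 124) [488.  51.  93.]
(163, 205) [466. -23.  96.]
(295, 240) [591. -59.  95.]
(321, 167) [631.  -7.   5.]
(228, 72) [529.  94.  95.]
(200, 172) [502.   9.  96.]
(181, 257) [479. -77.  96.]
```

Box fit: centre ≈ (552, 38.5) mm, yaw ≈ -0.298 rad, top at 95 mm. The size matches 390x190, and the rib pixels agree within 2–5 mm. Pads: a (553,179), b (527,93), c (500,7), d (474,-79). I'll close the gripper, align it and go above c first.

Request:
servo_tool:
  xyz:
    - [-25,4,-30]
    - [-24,3,-30]
    - [0,0,-30]
    - [0,0,-20]
    - [0,0,0]
  twist:
    - [0,0,-0.15]
    - [0,0,-0.15]
    - [0,0,0]
    - [0,0,0]
    - [0,0,0]
  jaw: [0,0,0,0,0]
  squeeze: 20

```text
time: 0.78
position: [0.4984, 0.0074, 0.1251]
orientation: [0.808, 0.589, -0.001, -0.001]
contact_force: [-0.7, 0.7, -0.2]
gripper_width: 0.0001
```

Request:
servo_tool:
  xyz:
    - [2,0,-15]
    - [0,0,-3]
    - [0,0,0]
  twist:
    - [0,0,0]
    - [0,0,0]
    - [0,0,0]
  jaw: [0,0,0]

```text
time: 1.15
position: [0.5016, 0.0072, 0.1073]
orientation: [0.808, 0.589, -0.0, 0.0]
contact_force: [0.1, 0.1, 0.5]
gripper_width: -0.0002
```

Request:
servo_tool:
  xyz:
    - [0,0,-1]
  twist:
    - [0,0,0]
  jaw: [0]

```text
time: 1.27
position: [0.5019, 0.0071, 0.1067]
orientation: [0.808, 0.589, 0.0, 0.0]
contact_force: [-1.5, 0.2, 0.1]
gripper_width: -0.0001
```

Request:
servo_tool:
  xyz:
    - [0,0,-1]
  twist:
    - [0,0,0]
  jaw: [0]

```text
time: 1.4
position: [0.5021, 0.0071, 0.106]
orientation: [0.808, 0.589, 0.0, 0.0]
contact_force: [-0.6, 0.5, 0.4]
gripper_width: 0.0001
```

Request:
servo_tool:
  xyz:
    - [0,0,-1.5]
  twist:
    - [0,0,0]
  jaw: [0]

```text
time: 1.52
position: [0.5022, 0.0071, 0.1046]
orientation: [0.808, 0.589, 0.0, 0.001]
contact_force: [0.7, 0.1, -0.3]
gripper_width: -0.0
```

Request:
servo_tool:
  xyz:
    - [0,0,-1.5]
  twist:
    - [0,0,0]
  jaw: [0]

```text
time: 1.65
position: [0.5023, 0.0071, 0.1031]
orientation: [0.808, 0.589, 0.001, 0.001]
contact_force: [-0.0, 0.6, 0.7]
gripper_width: -0.0002
```

Request:
servo_tool:
  xyz:
    - [0,0,-1.5]
  twist:
    - [0,0,0]
  jaw: [0]

```text
time: 1.78
position: [0.5023, 0.0071, 0.1021]
orientation: [0.808, 0.589, 0.001, 0.001]
contact_force: [-5.1, 0.7, 16.6]
gripper_width: -0.0001
```

c meets 16.6 N with almost no yield, so it is firm. I'll back off and go to b.

Request:
servo_tool:
  xyz:
    - [0,0,15]
    - [13,43,0]
    - [13,43,0]
    - [0,0,-9]
    - [0,0,-1]
  twist:
    - [0,0,0]
    - [0,0,0]
    - [0,0,0]
    - [0,0,0]
    - [0,0,0]
  jaw: [0,0,0,0,0]

```text
time: 2.4
position: [0.5291, 0.0946, 0.1071]
orientation: [0.808, 0.589, 0.001, 0.001]
contact_force: [-0.0, 0.4, 0.6]
gripper_width: -0.0004
```

Request:
servo_tool:
  xyz:
    - [0,0,-2]
    - [0,0,-2]
  twist:
    - [0,0,0]
    - [0,0,0]
  jaw: [0,0]

```text
time: 2.65
position: [0.5287, 0.0933, 0.1029]
orientation: [0.809, 0.588, 0.001, 0.001]
contact_force: [-0.8, 0.8, 1.9]
gripper_width: -0.0
```

Request:
servo_tool:
  xyz:
    - [0,0,-1]
  twist:
    - [0,0,0]
  jaw: [0]

```text
time: 2.78
position: [0.5288, 0.0932, 0.1024]
orientation: [0.809, 0.588, 0.001, 0.001]
contact_force: [-2.2, 3.4, 10.3]
gripper_width: 0.0001
```

b is firm too (10 N, no yield). On to a.

Request:
servo_tool:
  xyz:
    - [0,0,15]
    - [13,43,0]
    - [12,42,0]
    - [0,0,-9]
    - [0,0,-1]
  twist:
    - [0,0,0]
    - [0,0,0]
    - [0,0,0]
    - [0,0,0]
    - [0,0,0]
  jaw: [0,0,0,0,0]

```text
time: 3.4
position: [0.5556, 0.1781, 0.1117]
orientation: [0.81, 0.586, 0.003, 0.002]
contact_force: [0.4, 0.1, 1.0]
gripper_width: -0.0001
```

Request:
servo_tool:
  xyz:
    - [0,0,-2]
    - [0,0,-2]
  twist:
    - [0,0,0]
    - [0,0,0]
  jaw: [0,0]

```text
time: 3.65
position: [0.5555, 0.1765, 0.1083]
orientation: [0.811, 0.586, 0.003, 0.003]
contact_force: [0.2, -1.2, -0.2]
gripper_width: -0.0001
```

Request:
servo_tool:
  xyz:
    - [0,0,-1]
  twist:
    - [0,0,0]
  jaw: [0]

```text
time: 3.78
position: [0.5554, 0.176, 0.1073]
orientation: [0.811, 0.585, 0.003, 0.003]
contact_force: [-1.0, -0.0, 0.3]
gripper_width: 0.0002
```

Next I correct the small drift and step down.

Request:
servo_tool:
  xyz:
    - [-1,3,-2]
    - [0,0,-2]
  twist:
    - [0,0,0]
    - [0,0,0]
  jaw: [0,0]

```text
time: 4.03
position: [0.5545, 0.1787, 0.1033]
orientation: [0.811, 0.585, 0.003, 0.003]
contact_force: [0.2, 0.1, -0.0]
gripper_width: -0.0001
```

Request:
servo_tool:
  xyz:
    - [0,0,-1]
  twist:
    - [0,0,0]
  jaw: [0]

```text
time: 4.15
position: [0.5545, 0.1787, 0.1024]
orientation: [0.811, 0.585, 0.003, 0.003]
contact_force: [-2.2, -0.9, 8.1]
gripper_width: 0.0001
```

Request:
servo_tool:
  xyz:
    - [0,0,-1]
  twist:
    - [0,0,0]
  jaw: [0]

```text
time: 4.28
position: [0.5545, 0.1787, 0.1022]
orientation: [0.811, 0.585, 0.003, 0.003]
contact_force: [-3.8, -1.9, 14.0]
gripper_width: 0.0001
```

a is firm. d is the last one, so I'll test it as well.

Request:
servo_tool:
  xyz:
    - [0,0,20]
    - [-15,-50,0]
    - [-16,-52,0]
    - [-16,-52,0]
    - [-16,-52,0]
  twist:
    - [0,0,0]
    - [0,0,0]
    - [0,0,0]
    - [0,0,0]
    - [0,0,0]
  jaw: [0,0,0,0,0]

```text
time: 4.9
position: [0.4907, -0.0291, 0.1225]
orientation: [0.809, 0.588, 0.004, 0.004]
contact_force: [-0.5, -0.3, -0.3]
gripper_width: -0.0003
```

Request:
servo_tool:
  xyz:
    - [-16,-52,0]
    - [0,0,0]
  twist:
    - [0,0,0]
    - [0,0,0]
  jaw: [0,0]

```text
time: 5.15
position: [0.4732, -0.0856, 0.1228]
orientation: [0.81, 0.586, 0.004, 0.004]
contact_force: [0.7, 0.7, -0.1]
gripper_width: -0.0
```

Request:
servo_tool:
  xyz:
    - [2,6,-10]
    - [0,0,-6]
    - [0,0,-1]
  twist:
    - [0,0,0]
    - [0,0,0]
    - [0,0,0]
  jaw: [0,0,0]

```text
time: 5.52
position: [0.4757, -0.0773, 0.1042]
orientation: [0.81, 0.587, 0.004, 0.004]
contact_force: [-0.5, 0.1, 0.4]
gripper_width: -0.0004
```

Request:
servo_tool:
  xyz:
    - [0,0,-2]
  twist:
    - [0,0,0]
  jaw: [0]

```text
time: 5.65
position: [0.4759, -0.0766, 0.1021]
orientation: [0.809, 0.588, 0.004, 0.004]
contact_force: [-1.2, -2.2, 2.6]
gripper_width: -0.0
```

Request:
servo_tool:
  xyz:
    - [0,0,-1]
  twist:
    - [0,0,0]
  jaw: [0]

```text
time: 5.78
position: [0.476, -0.0764, 0.1011]
orientation: [0.809, 0.588, 0.004, 0.004]
contact_force: [-1.1, -1.4, 2.6]
gripper_width: -0.0002
```

Request:
servo_tool:
  xyz:
    - [0,0,-1]
  twist:
    - [0,0,0]
  jaw: [0]

```text
time: 5.9
position: [0.476, -0.0764, 0.1003]
orientation: [0.809, 0.588, 0.004, 0.004]
contact_force: [-1.3, -2.0, 2.3]
gripper_width: 0.0002
```

d gives way steadily at about 2.5 N, so it is the unlatched one. I'll push it open.

Request:
servo_tool:
  xyz:
    - [-1,-1,-5]
    - [0,0,-5]
    - [0,0,-5]
    - [0,0,-4]
  twist:
    - [0,0,0]
    - [0,0,0]
    - [0,0,0]
    - [0,0,0]
  jaw: [0,0,0,0]

```text
time: 6.4
position: [0.4761, -0.0775, 0.0807]
orientation: [0.809, 0.588, 0.005, 0.005]
contact_force: [-0.6, -0.2, 3.6]
gripper_width: -0.0003
```

Request:
servo_tool:
  xyz:
    - [0,0,-3]
    - [0,0,-2]
  twist:
    - [0,0,0]
    - [0,0,0]
  jaw: [0,0]

```text
time: 6.65
position: [0.4756, -0.0774, 0.0749]
orientation: [0.809, 0.588, 0.004, 0.005]
contact_force: [-0.1, -0.2, 2.9]
gripper_width: -0.0003
```

Request:
servo_tool:
  xyz:
    - [0,0,-2]
  twist:
    - [0,0,0]
  jaw: [0]

```text
time: 6.78
position: [0.4755, -0.0773, 0.0727]
orientation: [0.809, 0.588, 0.004, 0.005]
contact_force: [-0.9, -0.0, 3.3]
gripper_width: -0.0001
```

Request:
servo_tool:
  xyz:
    - [0,0,-2]
  twist:
    - [0,0,0]
  jaw: [0]

```text
time: 6.9
position: [0.4754, -0.0773, 0.0705]
orientation: [0.809, 0.588, 0.004, 0.004]
contact_force: [-0.4, -1.3, 2.4]
gripper_width: 0.0004
```

Request:
servo_tool:
  xyz:
    - [0,0,-2]
  twist:
    - [0,0,0]
  jaw: [0]

```text
time: 7.02
position: [0.4754, -0.0773, 0.0684]
orientation: [0.809, 0.588, 0.004, 0.004]
contact_force: [-0.7, -0.1, 3.0]
gripper_width: 0.0
```

Request:
servo_tool:
  xyz:
    - [0,0,-2]
  twist:
    - [0,0,0]
  jaw: [0]

```text
time: 7.15
position: [0.4754, -0.0773, 0.0667]
orientation: [0.809, 0.588, 0.004, 0.005]
contact_force: [-5.1, 2.8, 20.4]
gripper_width: -0.0001
```

Request:
servo_tool:
  xyz:
    - [0,0,-2]
  twist:
    - [0,0,0]
  jaw: [0]

```text
time: 7.28
position: [0.4758, -0.0774, 0.0663]
orientation: [0.809, 0.588, 0.005, 0.005]
contact_force: [-10.6, 3.1, 38.2]
gripper_width: 0.0004
```

Request:
servo_tool:
  xyz:
    - [0,0,-1.5]
  twist:
    - [0,0,0]
  jaw: [0]

```text
time: 7.4
position: [0.4757, -0.0774, 0.0665]
orientation: [0.809, 0.588, 0.005, 0.006]
contact_force: [-9.2, 3.7, 26.3]
gripper_width: 0.0002
```

It hits a hard stop 36 mm below shut, inside the expected 25–45 mm. I'll retract straight up and look.

Request:
servo_tool:
  xyz:
    - [0,0,15]
    - [0,0,35]
    - [0,0,50]
    - [0,0,50]
    - [0,0,0]
  twist:
    - [0,0,0]
    - [0,0,0]
    - [0,0,0]
    - [0,0,0]
    - [0,0,0]
  jaw: [0,0,0,0,0]

```text
time: 8.02
position: [0.4744, -0.0769, 0.2202]
orientation: [0.809, 0.588, 0.005, 0.005]
contact_force: [-0.4, -0.0, -0.0]
gripper_width: 0.0001
```

Request:
servo_tool:
  xyz:
    - [0,60,20]
    - [0,60,20]
    - [0,60,0]
    - [0,0,0]
  twist:
    - [0,0,0]
    - [0,0,0]
    - [0,0,0]
    - [0,0,0]
  jaw: [0,0,0,0]

```text
time: 8.52
position: [0.4736, 0.1057, 0.2571]
orientation: [0.81, 0.587, 0.004, 0.004]
contact_force: [0.1, -0.6, 0.3]
gripper_width: 0.0002
```

```bash
python3 - <<'E'
from workcell import monitor, snapshot, get_calibration
import cv2, numpy as np
from h import *
T=[]
for n in ("scene","side","wrist"):
    c=get_calibration(n)
    p,d=snapshot(n); np.savez(f"pics/{n}1.npz",p=p,d=d,K=c["camera_matrix"],R=c["R"],t=c["t"]); T.append(p[:,:,::-1])
cv2.imwrite("pics/all1.png",cv2.resize(np.vstack([np.hstack(T[:2]),np.hstack([T[2],T[2]*0])]),(800,600)))
o=monitor.get_obs();print(o["time"],o["position"],o["contact_force"])
ex=np.array([.956,-.294]);ey=np.array([.294,.956])
for n in("scene1","side1","wrist1"):
    X=cloud(load(n)).reshape(-1,3);q=X[:,:2]-[.552,.0385];a=q@ex;b=q@ey
    for nm,k in zip("abcd",(.135,.045,-.045,-.135)):
        m=(abs(b-k)<.028)&(abs(a)<.055)&(X[:,2]<.16)&(X[:,2]>.04)
        if nm=="d": m&=(a>-.01)
        if m.sum()>30:
            f=np.polyfit(a[m],X[m,2],1);print(n,nm,m.sum(),"ang",np.arctan(f[0]),"z0",f[1],"zmax",np.nanpercentile(X[m,2],98))
E
```

```text
8.675 [0.4740723  0.10194874 0.2572463 ] [ 0.28439764 -0.52992345  0.44460741]
scene1 a 1055 ang 0.011047301620660506 z0 0.09652670232608274 zmax 0.09868886067414345
scene1 b 891 ang 0.010964232828919219 z0 0.09632849337839561 zmax 0.09849930525166498
scene1 c 760 ang 0.010500150588123033 z0 0.09638661065894737 zmax 0.09868528023314946
scene1 d 101 ang 0.8036678279280955 z0 0.09897546021198123 zmax 0.14447447074150324
side1 a 636 ang 0.011458691176273815 z0 0.09591883937990385 zmax 0.09869304710397186
side1 b 750 ang 0.01152550900161397 z0 0.0958608542710352 zmax 0.09877934122192213
side1 c 892 ang 0.010297143184764513 z0 0.09579930338915267 zmax 0.09851798623070705
side1 d 684 ang 0.8407221424951107 z0 0.09723965766042314 zmax 0.14305798082329593
wrist1 a 8387 ang 0.012394444712546382 z0 0.09514838187647812 zmax 0.09695247775069725
wrist1 b 6409 ang 0.012310141782860705 z0 0.0952445195458626 zmax 0.09689737723969073
wrist1 c 5004 ang 0.01163842743612783 z0 0.09538923119067068 zmax 0.09694948195985942
wrist1 d 228 ang 0.8487684773369433 z0 0.0980473866231899 zmax 0.1247921369459811
```

View pics/all1.png

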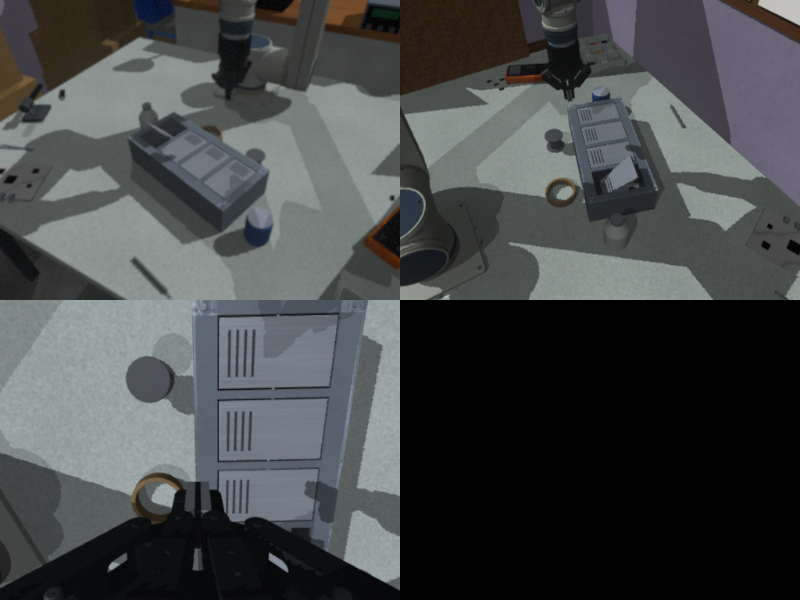

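Pictures: cover d stands open, with its plain half raised (side view about pixel (622,175)). Covers a–c are flush, and the tape, spool, bottle and can look to be where they were. Depth gives d ≈ 0.84–0.85 rad with its top edge near 144 mm, which matches the stop. Handing in.

```bash
python3 -c "
from workcell import r
print(r.close_job())"
```

```text
the job is handed in; nothing more can be done
None
```

Cover d was the unlatched one. I pushed it fully open, left it standing open, and handed the job in at about 8.7 s.

- **Finding it:** I pressed each ribbed end lightly with the closed gripper. Covers c, b and a were firm, taking 17, 10 and 14 N with no noticeable give. Cover d gave way steadily at about 2.5 N.
- **Opening it:** d hit a hard stop 36 mm down, within the expected 25–45 mm. The push against the stop peaked at 38 N for one reading; the fingertips made that contact, on d only.
- **Last checks:**
  - Depth readings put d at 0.84 and 0.85 rad from the side and wrist cameras. The scene camera read 0.80 from far fewer points.
  - d's raised edge stands at about 144 mm, as it should at the stop.
  - Covers a, b and c all read about 0.011 rad, with no difference between them, so I took that as camera offset and not movement.
  - The spool, tape, bottle and can look unmoved in the pictures. I checked that by eye and did not measure it.
  - The arm was well clear of everything when I handed in.

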